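Clear the siphon and click the colour cupboard shut

ROBOT

A 6-joint arm with a two-finger parallel gripper is mounted at the origin on the work surface. World frame = base frame: x ahead of the robot, y to its left, z up, the work surface at z = 0. Lengths are in m, angles in rad, forces in N, time in s.
With the tool pointing down it reaches from about 0.325 to 1 m from the base axis. Payload 5.1 kg.
Tool frame: the origin (TCP) lies midway between the tips of the shut fingers; the grasp point (between the pads) lies 19 mm behind it; z points along the fingers, y is the line along which they close (so a half turn about z gives the same grasp; the last joint's range is limited). The gripper opens to 85 mm and grips with 20 to 120 N. Pads are 22 mm wide; open, the fingers measure 114 mm over their backs; the gripper's body (76 mm by 85 mm) begins 54 mm behind the grasp point. The pads swing forward as they close: fully open they stand 13 mm farther back than shut.
Start: joints at [-1.219, 0.124, 1.65, -0, 1.367, -0.083], TCP at [0.274, -0.59, 0.231] pointing down, gripper open.
Joint ranges: [-2.61, 2.61], [-1.02, 2.33], [0.03, 2.71], [-1.35, 4.49], [0.32, 2.68], [-2.91, 2.91]. Speed limits (rad/s): [2.57, 2.57, 3.14, 3.14, 3.14, 3.14].

INTERFACE

Orientations are given as a rotation vector (axis times angle).
In Python, from plant import * gives the robot as it stands.
- The arm moves only by the shell command python3 -m inch 'ROWS' [OPENING] [FORCE]. ROWS is JSON, a list of rows, each an object with "linear": the shift along the tool's x, y, z each as a share of 250 mm, from -1 to 1, a list of three; "yaw": the turn about the tool's z as a share of 2 pi rad, from -1 to 1. In form: [{"linear": [dx, dy, dz], "yaw": yaw}, ...]. A call has 1 to 10 rows; each row shifts and turns the commanded pose from where the row before left it, along the tool's axes as they then stand; what a row does not reach is not made up. A row lasts 1/12 s, in which the tool goes at most 41.7 mm and 7.16 degrees, less where a joint would pass 70% of its speed; a pose out of reach is approached as far as the arm can. A call with a number of a shift or a turn outside -1 to 1 is refused whole. A call with a gripper value outside its range is refused whole. OPENING is the opening, from 0 (shut) to 1 (fully open), set as the call begins (- or left out, the last holds). The fingers move at their own pace and stop on an object; FORCE is the grip in N (left out, the last holds). Time passes only in rows, so rows that do not move let the fingers close. It gives the time, the measured TCP pose, the force, the opening and the grip force at its end, in the units of the state.
- read_state(): the state, without advancing time (a new reading comes with each control period).
- camera(name): name is "scene" or "top" or "wrist"; returns a dict with "color" (480x640x3 uint8, red, green, blue), "depth" (480x640 float32, m along the optical axis (not along the pixel's ray), 0 where there is no reading), "intrinsics" (3x3 intrinsics, pixels), "world_from_camera" (4x4, takes a point from camera to world coordinates); the wrist camera has in their place "T_tool_cam" (4x4, takes a point from camera to tool coordinates, whose origin is the TCP and whose axes are the flange's). Camera axes: x right, y up, looking along -z (the intrinsics and any distortion apply to the point x, -y, -z); pixel columns grow to the right and rows downward; lengths in m; the calibration is good to about 2 mm. A picture is of the moment at which its call begins: read the wrist's pose just before it.
- finish_job(): hands the job in; it is judged then, once.
The state is a dict: "clock": time; "qpos": joint angles; "joint_velocities": joint speeds; "joint_efforts": joint torques, N m; "tcp_pos": TCP position; "tool_rot": TCP orientation; "ft_force": force on the tool from outside, world axes, zero at the start; "moment": the same for the moment, N m; "opening": opening from 0.0 (shut) to 1.0 (fully open); "gripper_force": force on a finger pad.
Only numpy, scipy, OpenCV 4.12 (cv2) and the standard library are available. Lean on these libraries where they do the work, as an engineer would, in place of code of your own. Each camera call takes 0.05 s, during which the arm holds its last target. There are 200 camera calls.

TASK

The tall cream siphon has been left standing in the swing of the open cupboard door. Carry it over and set it down upright in the baking tray, beside the jar and the shaker, then push the cupboard door fully home so that its roller catch snaps and holds it shut. Do not drop or tip the siphon, and leave the other things on the bench and in the tray where they are.

Things in the scene. Friction and masses are not known exactly. Their poses are not given: they have to be found in the camera images.
- siphon: aluminium cream siphon, top-heavy (about 0.45 kg, mass centre 145 mm up), 228 mm tall; flask 68 mm wide below, neck 44 mm, then a round steel head 50 mm wide from 178 to 212 mm, with a 15 mm stud on top. Origin: centre of underside, z up. At head height a charger holder (25 mm thick) sticks out to 78 mm along +x, a lever to 61 mm along -x: grip the head across y, about 196 mm up
- tray: aluminium baking tray, 165 (x) by 240 (y) mm, rim 20 mm high, 3 mm floor; it does not move. Origin: centre of underside. The jar and the shaker stand in its -y half, the +y half is free
- tray_space (a point): middle of the free half of the tray, on the upper face of its floor, which is flat and clear for 70 mm all round this point
- cupboard_door (a joint): opening angle of the cupboard door, rad: 0 fully shut, about 1.3 at the start, limit 1.9. It swings freely and stays where left. Below about 0.058 the catch resists (6 to 7 N pushing 190 mm from the hinge), from about 0.02 it snaps the door to 0 and holds it; let go between, it springs back ajar
- cupboard_door_hinge (a point): on the vertical hinge line at the outer face of the white door (270 wide, 246 high, 16 mm thick), half way up, 125 mm above the bench. Its axes turn with the door: -y runs from the hinge along the outer face to the free edge, -x points out of that face (the side to push), z up. The cupboard is 270 wide, 240 deep, 250 mm high; nothing stands on its top. Twin rollers sit under its top by the free edge
- cupboard_door_handle (a point): middle of the door's upright bar handle (11 mm thick, 100 mm long), 35 mm out from the outer face, 240 mm from the hinge line, 183 mm above the bench; the face between hinge and handle is bare
- sprinkle_jar: bystander in the tray: jar with white lid, 56 mm wide, 82 mm high; origin: centre of underside
- sugar_shaker: bystander in the tray: steel shaker with domed top, 52 mm wide, 101 mm high; origin: centre of underside
- colour_bottle: bystander on the bench: amber dropper bottle, 40 mm wide, 112 mm high; origin: centre of underside
- nozzle_0: bystander on the bench: steel piping nozzle, a cone 28 mm wide, 34 mm high; origin: centre of underside
- nozzle_1: bystander on the bench: second piping nozzle of the same size; origin: centre of underside
- mixing_bowl: bystander on the bench: steel bowl, 100 mm wide, 50 mm high; origin: centre of underside
Mind the look-alikes: they are no part of the job. What is shaped like the siphon but red is not meant.

How it is judged:
By the outcome, as a careful person would: the job done as asked, in the order asked, and still so for the second after the job is handed in, with the robot touching nothing.
It also fails if it takes over 62 s, if anything falls off the work surface, if the arm or the gripper's body presses on something with over 40 N, if the wrist force passes 120 N, or if a joint passes its speed limit or range.

## Working session

There is one attempt and no reset: what is moved stays moved. The work goes in short steps, Python scripts to look and compute and a shell command to move; the robot and the scene stay as the last step left them, time stands still between calls to the robot, and variables do not carry over. Pictures are saved under pics/ and viewed, at most 10 in all, crops included, and the job is handed in when it is done.

```bash
mkdir -p pics; python3 - <<'E'
from plant import *
import cv2,numpy as np
for n in("scene","top"):
    c=camera(n); cv2.imwrite(f"pics/{n}0.png",c["color"][:,:,::-1]); np.savez(f"pics/{n}0.npz",**{k:v for k,v in c.items()})
    print(n,c["intrinsics"].round(1).tolist(),c["world_from_camera"].round(3).tolist(),c.keys())
s=read_state();print(s)
E
```

```text
scene [[548.6, 0.0, 316.4], [0.0, 548.6, 240.5], [0.0, 0.0, 1.0]] [[0.187, -0.666, 0.722, 1.381], [0.982, 0.126, -0.138, -0.24], [0.001, 0.735, 0.678, 0.909], [0.0, 0.0, 0.0, 1.0]] dict_keys(['color', 'depth', 'intrinsics', 'world_from_camera'])
top [[452.7, 0.0, 331.2], [0.0, 452.7, 233.7], [0.0, 0.0, 1.0]] [[0.007, 0.997, -0.078, 0.443], [-1.0, 0.006, -0.011, -0.088], [-0.011, 0.079, 0.997, 1.2], [0.0, 0.0, 0.0, 1.0]] dict_keys(['color', 'depth', 'intrinsics', 'world_from_camera'])
{'clock': 0.1, 'qpos': array([-1.21861168e+00,  1.24454494e-01,  1.65153656e+00, -9.85985294e-06,
        1.36750569e+00, -8.25940277e-02]), 'joint_velocities': array([ 0.00051625, -0.00387917, -0.00222811,  0.00024024,  0.00129669,
       -0.00098553]), 'joint_efforts': array([ 2.43633631e-04, -4.24928355e+01, -3.66654897e+01, -1.48100221e-04,
        3.90195142e-03,  1.20918332e-05]), 'tcp_pos': array([ 0.27356978, -0.58901747,  0.23016701]), 'tool_rot': array([-3.06580980e+00, -6.77178687e-01,  4.16722695e-04]), 'ft_force': array([ 0.31960358, -0.37360273,  0.00575071]), 'moment': array([ 0.02690131, -0.01125014,  0.01653429]), 'gripper_force': 0.0, 'opening': 1.0023077927552382}
```

View pics/scene0.png

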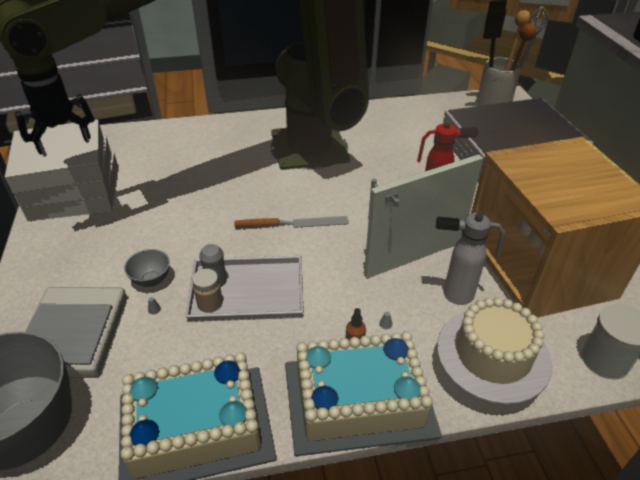

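View pics/top0.png

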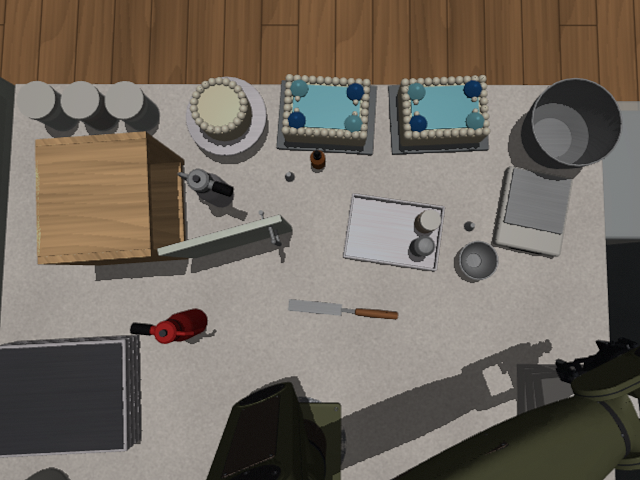

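The scene view shows the grey siphon at (468,255), in the swing of the door (385-480, 160-275). The tray is at (247,287), with the jar and shaker at its left, and the bottle and nozzle are at (356,325) and (386,319). Two things could be taken for the siphon: the grey one at top (203,182), and the red one at top (180,325) / scene (443,145). I choose the grey one and will check it in a close crop.

```bash
cat > h.py <<'E'
import numpy as np,cv2
def cloud(c):
    K=c["intrinsics"];d=c["depth"];v,u=np.mgrid[0:480,0:640]
    P=np.stack([(u-K[0,2])/K[0,0]*d,-(v-K[1,2])/K[1,1]*d,-d],-1)
    T=c["world_from_camera"];W=P@T[:3,:3].T+T[:3,3];W[d==0]=np.nan;return W
E
python3 - <<'E'
from h import *
for n in("top","scene"):
    c=dict(np.load(f"pics/{n}0.npz"));W=cloud(c);x,y,z=W[...,0],W[...,1],W[...,2];col=c["color"].astype(int);red=col[...,0]-col[...,2]>60
    print(n)
    if n=="top":
        print([ (p,W[p[1],p[0]].round(3).tolist()) for p in [(198,178),(205,182),(225,190),(185,175),(160,250),(285,218),(265,213),(372,235),(428,218),(423,243),(318,160),(290,176),(469,226),(478,262)]])
    # siphon
    roi=np.zeros(z.shape,bool)
    if n=="top": roi[160:215,175:240]=1
    else: roi[205:300,430:510]=1
    for a,b in [(.0,.05),(.05,.15),(.178,.21),(.2135,.24)]:
        m=roi&(z>a+.004)&(z<b)&~red
        if m.any():
            p=W[m];print(a,b,m.sum(),np.percentile(p,[2,50,98],axis=0).round(3).tolist())
    if n=="scene":print([ (p,W[p[1],p[0]].round(3).tolist()) for p in [(447,224),(478,222),(480,235),(498,232),(465,280),(375,230),(470,200),(390,200),(270,280),(262,262)]])
    else:
        m=roi&(z>.17);p=W[m];
        g=(p[:,2]>.205);print('head',p[g].mean(0).round(3),np.percentile(p[g],[2,98],axis=0).round(3).tolist())
        # door top
        m=(z>.235)&(z<.262)&(np.mgrid[0:480,0:640][0]<262)&(np.mgrid[0:480,0:640][1]>160)
        p=W[m][:,:2].astype(np.float32);vx=cv2.fitLine(p,cv2.DIST_HUBER,0,.01,.01).ravel();print('door',len(p),vx,p[p[:,1].argmin()],p[p[:,1].argmax()])
        # tray rim
        m=(z>.012)&(z<.026);m[:, :335]=0;m[:,450:]=0;m[:185]=0;m[275:]=0
        r=cv2.minAreaRect(W[m][:,:2].astype(np.float32));print('tray',m.sum(),r)
        img=c["color"][:,:,::-1][130:280,130:310];cv2.imwrite("pics/crop.png",cv2.resize(img,None,fx=3.6,fy=3.6,interpolation=2))
E
```

```text
top
[((198, 178), [0.64, 0.214, 0.23]), ((205, 182), [0.634, 0.203, 0.215]), ((225, 190), [0.617, 0.159, 0.212]), ((185, 175), [0.649, 0.247, 0.217]), ((160, 250), [0.482, 0.284, 0.248]), ((285, 218), [0.579, 0.048, 0.006]), ((265, 213), [0.593, 0.103, -0.003]), ((372, 235), [0.536, -0.184, -0.005]), ((428, 218), [0.572, -0.315, 0.085]), ((423, 243), [0.509, -0.299, 0.102]), ((318, 160), [0.72, -0.041, 0.068]), ((290, 176), [0.686, 0.034, 0.033]), ((469, 226), [0.558, -0.433, 0.026]), ((478, 262), [0.466, -0.461, 0.005])]
0.0 0.05 575 [[0.588, 0.181, 0.004], [0.644, 0.317, 0.032], [0.73, 0.335, 0.043]]
0.05 0.15 286 [[0.607, 0.189, 0.058], [0.616, 0.203, 0.125], [0.669, 0.252, 0.149]]
0.178 0.21 255 [[0.607, 0.145, 0.185], [0.624, 0.184, 0.206], [0.658, 0.266, 0.21]]
0.2135 0.24 160 [[0.622, 0.2, 0.218], [0.639, 0.219, 0.219], [0.658, 0.237, 0.23]]
head [0.635 0.203 0.214] [[0.611, 0.149, 0.206], [0.661, 0.254, 0.229]]
door 1053 [ 0.27541566 -0.9613252   0.51442665  0.15950523] [0.5458148  0.02798697] [0.47128645 0.28392527]
tray 793 ((0.5444220900535583, -0.23897573351860046), (0.24599061906337738, 0.17140616476535797), 82.01648712158203)
scene
0.0 0.05 1794 [[0.48, 0.187, 0.004], [0.562, 0.313, 0.036], [0.675, 0.397, 0.049]]
0.05 0.15 2453 [[0.478, 0.185, 0.057], [0.636, 0.218, 0.104], [0.677, 0.39, 0.148]]
0.178 0.21 571 [[0.622, 0.145, 0.183], [0.653, 0.199, 0.201], [0.668, 0.268, 0.21]]
0.2135 0.24 189 [[0.625, 0.201, 0.218], [0.646, 0.218, 0.219], [0.662, 0.238, 0.23]]
[((447, 224), [0.634, 0.162, 0.209]), ((478, 222), [0.65, 0.217, 0.218]), ((480, 235), [0.667, 0.218, 0.199]), ((498, 232), [0.501, 0.37, 0.036]), ((465, 280), [0.674, 0.207, 0.082]), ((375, 230), [0.556, 0.043, 0.144]), ((470, 200), [0.488, 0.284, 0.136]), ((390, 200), [0.551, 0.07, 0.216]), ((270, 280), [0.527, -0.183, 0.005]), ((262, 262), [0.47, -0.195, 0.008])]
```

View pics/crop.png

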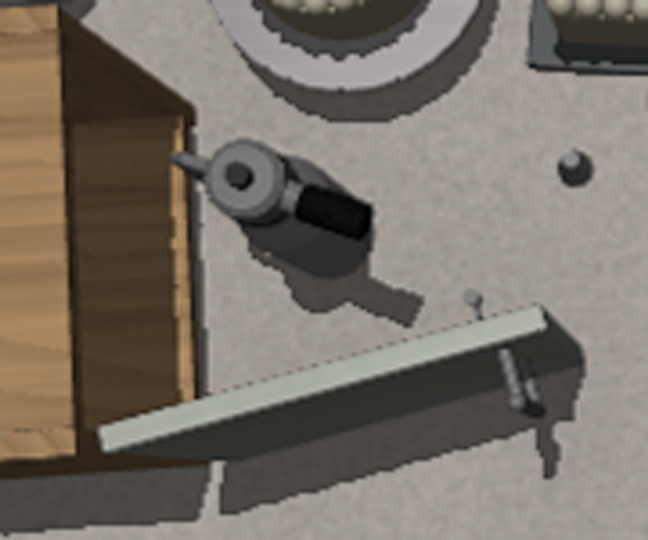

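The crop shows the upright grey siphon: head at (245,180), black charger holder at (335,212) towards -y, thin lever at (190,162). The door edge runs from (105,440) to (545,315). The choice is confirmed: grey head at about (0.642, 0.218), charger heading about -108°. Heights match the description (stud 0.229, door top 0.248).

```bash
python3 -m inch '[{"linear":[0,0,-0.04],"yaw":-0.0134},{"linear":[0,0,-0.04],"yaw":-0.0134},{"linear":[0,0,-0.04],"yaw":-0.0134},{"linear":[0,0,-0.04],"yaw":-0.0134},{"linear":[0,0,-0.04],"yaw":-0.0134},{"linear":[0,0,-0.04],"yaw":-0.0134},{"linear":[0,0,-0.04],"yaw":-0.0134},{"linear":[0,0,-0.04],"yaw":-0.0134},{"linear":[0,0,-0.04],"yaw":-0.0134},{"linear":[0,0,-0.04],"yaw":-0.0134}]' 1
python3 -m inch '[{"linear":[0.14,0.0195,0],"yaw":0},{"linear":[0.14,0.0195,0],"yaw":0},{"linear":[0.14,0.0195,0],"yaw":0},{"linear":[0.14,0.0195,0],"yaw":0},{"linear":[0.14,0.0195,0],"yaw":0},{"linear":[0.14,0.0195,0],"yaw":0},{"linear":[0.14,0.0195,0],"yaw":0},{"linear":[0.14,0.0195,0],"yaw":0},{"linear":[0.14,0.0195,0],"yaw":0},{"linear":[0.14,0.0195,0],"yaw":0}]'
python3 -m inch '[{"linear":[0.14,0.0195,0],"yaw":0},{"linear":[0.14,0.0195,0],"yaw":0},{"linear":[0.14,0.0195,0],"yaw":0},{"linear":[0.14,0.0195,0],"yaw":0},{"linear":[0.14,0.0195,0],"yaw":0},{"linear":[0.14,0.0195,0],"yaw":0},{"linear":[0.14,0.0195,0],"yaw":0},{"linear":[0.14,0.0195,0],"yaw":0},{"linear":[0.14,0.0195,0],"yaw":0},{"linear":[0.1,0.0195,0],"yaw":0}]'
python3 - <<'E'
from plant import *
import numpy as np,cv2
from scipy.spatial.transform import Rotation as R
s=read_state();c=camera("wrist");np.savez("pics/w1.npz",**c,p=s["tcp_pos"],r=s["tool_rot"])
print(s["clock"],s["tcp_pos"].round(4),R.from_rotvec(s["tool_rot"]).as_matrix().round(3).tolist(),s["qpos"].round(2),c["T_tool_cam"].round(3).tolist())
cv2.imwrite("pics/w1.png",c["color"][:,:,::-1])
E
```

```text
clock: 0.93
tcp_pos: [0.2737, -0.5893, 0.331]
tool_rot: [-2.518, -1.877, -0.001]
ft_force: [-0.2, -0.7, 0.1]
opening: 1.003
gripper_force: 0.0
clock: 1.77
tcp_pos: [0.422, -0.2669, 0.3308]
tool_rot: [-2.523, -1.871, 0.0]
ft_force: [1.4, -0.0, -0.6]
opening: 1.002
gripper_force: 0.0
clock: 2.6
tcp_pos: [0.5674, 0.0453, 0.3307]
tool_rot: [-2.52, -1.874, 0.0]
ft_force: [0.2, -1.5, -0.7]
opening: 0.999
gripper_force: 0.0
2.6 [0.5674 0.0453 0.3307] [[0.288, 0.958, -0.001], [0.958, -0.288, 0.001], [0.0, -0.001, -1.0]] [-0.01 -0.1   1.71  0.    1.53  0.28] [[0.0, 0.948, 0.317, 0.083], [1.0, -0.0, -0.001, -0.0], [-0.001, 0.317, -0.948, -0.143], [0.0, 0.0, 0.0, 1.0]]
```

View pics/w1.png

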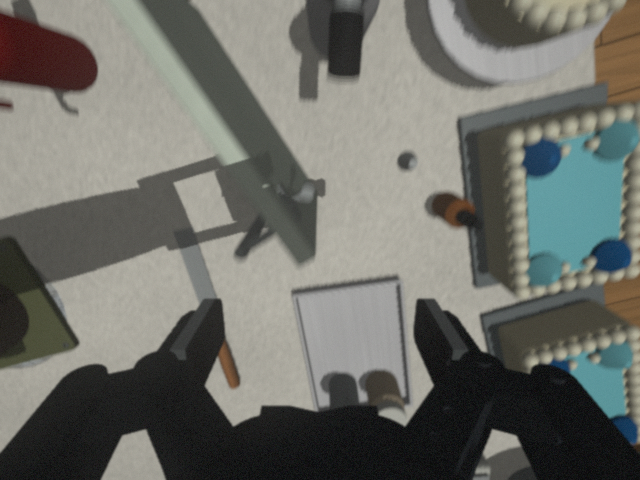

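The wrist view shows the charger at (346,45) pointing nearly straight down the image, so the yaw suits. The tray is at (350,340), with the nozzle at (407,160) and the bottle at (455,210). I go nearer for a close look.

```bash
python3 -m inch '[{"linear":[0.1,0.022,0],"yaw":0},{"linear":[0.12,0.022,0],"yaw":0},{"linear":[0.12,0.022,0],"yaw":0},{"linear":[0.1,0.022,0],"yaw":0},{"linear":[0.04,0,0],"yaw":0},{"linear":[0,0,0],"yaw":0},{"linear":[0,0,0],"yaw":0}]'
cat >> h.py <<'E'
from scipy.spatial.transform import Rotation as R
def wrist(name):
    from plant import read_state,camera
    s=read_state();c=dict(camera("wrist"));T=np.eye(4);T[:3,:3]=R.from_rotvec(s["tool_rot"]).as_matrix();T[:3,3]=s["tcp_pos"]
    c["tool"]=T;c["world_from_camera"]=T@c["T_tool_cam"];np.savez(f"pics/{name}.npz",**c);cv2.imwrite(f"pics/{name}.png",c["color"][:,:,::-1]);return s,c
E
python3 - <<'E'
from h import *
s,c=wrist("w2");W=cloud(c);z=W[...,2];print(s["tcp_pos"].round(4))
T=np.linalg.inv(c["tool"])
u=np.mgrid[0:480,0:640][1];v=np.mgrid[0:480,0:640][0]
near=np.hypot(W[...,0]-.642,W[...,1]-.218)<.1
for a,b in[(.205,.2155),(.2165,.222),(.224,.235)]:
    m=near&(z>a)&(z<b)
    if m.sum()<5: print(a,0);continue
    print(a,m.sum(),np.percentile(W[m],[2,50,98],axis=0).round(3).tolist(),u[m].mean(),v[m].mean())
    p=W[m]@T[:3,:3].T+T[:3,3];print(' tool',np.percentile(p,[2,50,98],axis=0).round(3).tolist())
E
```

```text
clock: 3.23
tcp_pos: [0.6225, 0.1507, 0.3307]
tool_rot: [-2.522, -1.873, 0.003]
ft_force: [-0.3, 0.2, -0.2]
opening: 1.002
gripper_force: 0.0
[0.6225 0.1507 0.3307]
0.205 2759 [[0.612, 0.15, 0.206], [0.63, 0.192, 0.211], [0.664, 0.261, 0.215]] 315.0453062703878 165.61181587531715
 tool [[-0.001, -0.024, 0.115], [0.043, -0.003, 0.12], [0.115, 0.021, 0.125]]
0.2165 1599 [[0.624, 0.203, 0.217], [0.642, 0.223, 0.217], [0.66, 0.24, 0.219]] 316.2282676672921 135.9906191369606
 tool [[0.055, -0.02, 0.112], [0.075, -0.002, 0.113], [0.092, 0.017, 0.114]]
0.224 361 [[0.635, 0.215, 0.227], [0.642, 0.222, 0.228], [0.648, 0.228, 0.229]] 315.8531855955679 137.49584487534625
 tool [[0.067, -0.008, 0.101], [0.074, -0.002, 0.103], [0.08, 0.005, 0.104]]
```

View pics/w2.png

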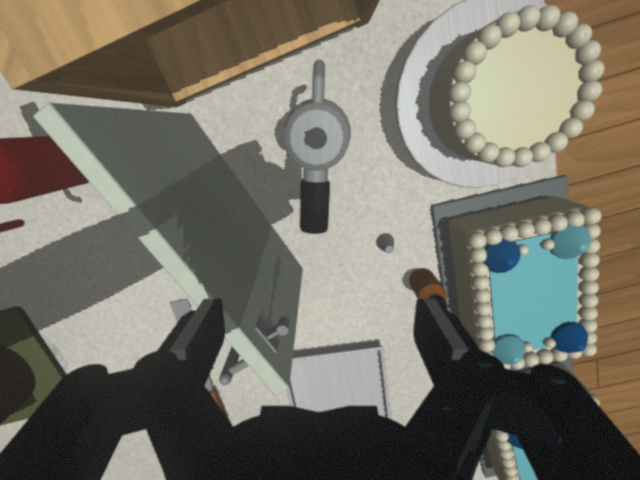

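Wrist view: siphon head at (316,132), lever up at (320,75), charger down at (315,205). It is centred between the fingers in y, and the stud is 74 mm ahead in tool x. I move over it and descend.

```bash
python3 -m inch '[{"linear":[0.06,-0.002,0],"yaw":0},{"linear":[0.09,-0.002,0],"yaw":0},{"linear":[0.09,-0.002,0],"yaw":0},{"linear":[0.055,-0.002,0],"yaw":0},{"linear":[0,0,0],"yaw":0},{"linear":[0,0,0.07],"yaw":0},{"linear":[0,0,0.07],"yaw":0},{"linear":[0,0,0.07],"yaw":0},{"linear":[0,0,0.07],"yaw":0}]'
python3 -m inch '[{"linear":[0,0,0.07],"yaw":0},{"linear":[0,0,0.07],"yaw":0},{"linear":[0,0,0.07],"yaw":0},{"linear":[0,0,0.07],"yaw":0},{"linear":[0,0,0.04],"yaw":0},{"linear":[0,0,0.024],"yaw":0},{"linear":[0,0,0],"yaw":0},{"linear":[0,0,0],"yaw":0}]'
```

```text
clock: 4.03
tcp_pos: [0.6422, 0.2212, 0.2609]
tool_rot: [2.523, 1.871, 0.0]
ft_force: [0.4, -0.2, -0.0]
opening: 0.995
gripper_force: 0.0
clock: 4.7
tcp_pos: [0.6427, 0.222, 0.176]
tool_rot: [2.523, 1.871, 0.001]
ft_force: [1.1, 0.3, 0.5]
opening: 1.0
gripper_force: 0.0
```

Close gently, then firm up.

```bash
python3 -m inch '[{"linear":[0,0,0],"yaw":0},{"linear":[0,0,0],"yaw":0},{"linear":[0,0,0],"yaw":0},{"linear":[0,0,0],"yaw":0},{"linear":[0,0,0],"yaw":0},{"linear":[0,0,0],"yaw":0},{"linear":[0,0,0],"yaw":0},{"linear":[0,0,0],"yaw":0}]' 0 25
python3 -m inch '[{"linear":[0,0,0],"yaw":0},{"linear":[0,0,0],"yaw":0},{"linear":[0,0,0],"yaw":0},{"linear":[0,0,0],"yaw":0},{"linear":[0,0,0],"yaw":0},{"linear":[0,0,0],"yaw":0}]' 0 60
```

```text
clock: 5.37
tcp_pos: [0.6428, 0.2226, 0.1768]
tool_rot: [2.522, 1.872, 0.003]
ft_force: [-1.5, 0.2, 5.6]
opening: 0.579
gripper_force: 26.9
clock: 5.87
tcp_pos: [0.6429, 0.2226, 0.177]
tool_rot: [2.522, 1.872, 0.003]
ft_force: [-1.9, -0.8, 6.2]
opening: 0.57
gripper_force: 61.8
```

```bash
python3 -m inch '[{"linear":[0,0,-0.01],"yaw":0},{"linear":[0,0,-0.02],"yaw":0},{"linear":[0,0,-0.04],"yaw":0},{"linear":[0,0,-0.06],"yaw":0},{"linear":[0,0,-0.07],"yaw":0},{"linear":[0,0,-0.08],"yaw":0},{"linear":[0,0,-0.08],"yaw":0},{"linear":[0,0,-0.08],"yaw":0},{"linear":[0,0,-0.06],"yaw":0},{"linear":[0,0,-0.05],"yaw":0}]'
python3 -m inch '[{"linear":[0,0,-0.03],"yaw":0},{"linear":[0,0,-0.01],"yaw":0},{"linear":[0,0,0],"yaw":0},{"linear":[0,0,0],"yaw":0}]'
```

```text
clock: 6.7
tcp_pos: [0.6428, 0.2223, 0.3157]
tool_rot: [2.522, 1.871, 0.004]
ft_force: [-0.4, -0.0, -4.5]
opening: 0.573
gripper_force: 62.7
clock: 7.03
tcp_pos: [0.642, 0.2221, 0.3214]
tool_rot: [-2.522, -1.872, 0.003]
ft_force: [0.7, 0.3, -4.7]
opening: 0.572
gripper_force: 62.7
```

```bash
python3 - <<'E'
from h import *
for n in("scene0","w1","top0"):
    c=dict(np.load(f"pics/{n}.npz"))
    if n=="w1":
        T=np.eye(4);T[:3,:3]=R.from_rotvec(c["r"]).as_matrix();T[:3,3]=c["p"];c["world_from_camera"]=T@c["T_tool_cam"]
    W=cloud(c);x,y,z=W[...,0],W[...,1],W[...,2]
    m=(z>.013)&(z<.024)&(x>.42)&(x<.65)&(y>-.39)&(y<-.1)
    m=cv2.morphologyEx(m.astype(np.uint8),cv2.MORPH_OPEN,np.ones((2,2)))>0
    p=W[m][:,:2].astype(np.float32);r=cv2.minAreaRect(p);print(n,m.sum(),r);print(cv2.boxPoints(r).round(3).tolist())
    f=(np.hypot(x-.552,y+.18)<.05);print('floor z',np.nanmedian(z[f]))
E
```

```text
scene0 898 ((0.5461181998252869, -0.2358323633670807), (0.2470136135816574, 0.17344607412815094), 82.2205581665039)
[[0.4429999887943268, -0.34599998593330383], [0.6150000095367432, -0.3700000047683716], [0.6489999890327454, -0.125], [0.47699999809265137, -0.10199999809265137]]
floor z 0.004060731150903774
w1 1763 ((0.5584023594856262, -0.16502287983894348), (0.44269073009490967, 0.17475496232509613), 82.0470962524414)
[[0.4410000145435333, -0.3720000088214874], [0.6140000224113464, -0.3959999978542328], [0.6759999990463257, 0.041999999433755875], [0.5019999742507935, 0.06599999964237213]]
floor z 0.0029493871904656688
top0 505 ((0.5427086353302002, -0.24375513195991516), (0.24978603422641754, 0.1727675050497055), 82.02764892578125)
[[0.4399999976158142, -0.35499998927116394], [0.6110000014305115, -0.3790000081062317], [0.6460000276565552, -0.13199999928474426], [0.4740000069141388, -0.1080000028014183]]
floor z 0.0033293264616220952
```

Held (4.5 N, opening 48.5 mm). The tray space is at about (0.553, -0.179). The carry goes by (0.665, -0.05) so the siphon clears the door's free edge.

```bash
python3 -m inch '[{"linear":[-0.02,0.008,0],"yaw":0},{"linear":[-0.05,0.02,0],"yaw":0},{"linear":[-0.08,0.0315,0],"yaw":0},{"linear":[-0.09,0.0355,0],"yaw":0},{"linear":[-0.09,0.0355,0],"yaw":0},{"linear":[-0.09,0.0355,0],"yaw":0},{"linear":[-0.09,0.0355,0],"yaw":0},{"linear":[-0.09,0.0355,0],"yaw":0},{"linear":[-0.09,0.0355,0],"yaw":0},{"linear":[-0.09,0.0355,0],"yaw":0}]'
python3 -m inch '[{"linear":[-0.09,0.0355,0],"yaw":0},{"linear":[-0.08,0.0315,0],"yaw":0},{"linear":[-0.05,0.02,0],"yaw":0},{"linear":[-0.02,0.008,0],"yaw":0},{"linear":[-0.03,-0.0135,0],"yaw":0},{"linear":[-0.06,-0.027,0],"yaw":0},{"linear":[-0.08,-0.036,0],"yaw":0},{"linear":[-0.09,-0.04,0],"yaw":0},{"linear":[-0.09,-0.04,0],"yaw":0},{"linear":[-0.09,-0.04,0],"yaw":0}]'
python3 -m inch '[{"linear":[-0.08,-0.036,0],"yaw":0},{"linear":[-0.06,-0.027,0],"yaw":0},{"linear":[-0.03,-0.0135,0],"yaw":0},{"linear":[-0.01,-0.005,0],"yaw":0},{"linear":[0,0,0],"yaw":0},{"linear":[0,0,0],"yaw":0}]'
python3 - <<'E'
from h import *
from plant import camera
c=camera("scene");cv2.imwrite("pics/s1.png",c["color"][:,:,::-1]);np.savez("pics/s1.npz",**c)
E
```

```text
clock: 7.87
tcp_pos: [0.659, 0.0108, 0.322]
tool_rot: [-2.523, -1.871, 0.002]
ft_force: [-0.2, 0.6, -4.4]
opening: 0.569
gripper_force: 62.7
clock: 8.7
tcp_pos: [0.5843, -0.1421, 0.3229]
tool_rot: [-2.521, -1.874, 0.0]
ft_force: [0.1, -0.4, -5.0]
opening: 0.573
gripper_force: 62.9
clock: 9.2
tcp_pos: [0.5536, -0.1785, 0.3229]
tool_rot: [-2.522, -1.873, -0.001]
ft_force: [0.5, -0.1, -4.4]
opening: 0.567
gripper_force: 62.9
```

View pics/s1.png

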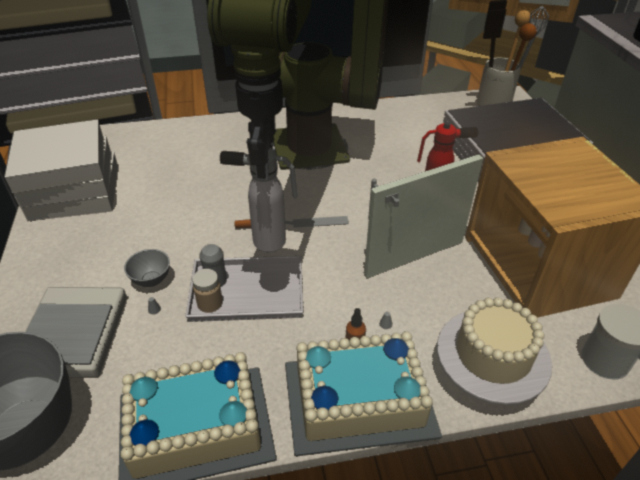

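The siphon hangs upright at (267,205) over the tray's free half. The jar and shaker at (207,280) and the door are untouched. Lowering.

```bash
python3 -m inch '[{"linear":[0,0,0.03],"yaw":0},{"linear":[0,0,0.06],"yaw":0},{"linear":[0,0,0.08],"yaw":0},{"linear":[0,0,0.08],"yaw":0},{"linear":[0,0,0.08],"yaw":0},{"linear":[0,0,0.08],"yaw":0},{"linear":[0,0,0.06],"yaw":0},{"linear":[0,0,0.04],"yaw":0},{"linear":[0,0,0.03],"yaw":0},{"linear":[0,0,0.01],"yaw":0}]'
python3 -m inch '[{"linear":[0,0,0.006],"yaw":0},{"linear":[0,0,0.005],"yaw":0},{"linear":[0,0,0.004],"yaw":0},{"linear":[0,0,0.003],"yaw":0},{"linear":[0,0,0],"yaw":0},{"linear":[0,0,0],"yaw":0}]'
```

```text
clock: 10.08
tcp_pos: [0.5527, -0.1786, 0.1831]
tool_rot: [-2.52, -1.871, 0.002]
ft_force: [-0.3, 0.1, -4.6]
opening: 0.567
gripper_force: 62.9
clock: 10.58
tcp_pos: [0.5536, -0.1793, 0.1813]
tool_rot: [2.522, 1.872, 0.001]
ft_force: [-0.0, -0.1, -3.7]
opening: 0.568
gripper_force: 62.9
```

```bash
python3 -m inch '[{"linear":[0,0,0.003],"yaw":0},{"linear":[0,0,0.003],"yaw":0},{"linear":[0,0,0],"yaw":0},{"linear":[0,0,0],"yaw":0},{"linear":[0,0,0],"yaw":0}]'
```

```text
clock: 11.0
tcp_pos: [0.5537, -0.1794, 0.1801]
tool_rot: [2.522, 1.872, 0.001]
ft_force: [-0.6, 0.5, 0.5]
opening: 0.567
gripper_force: 63.3
```

```bash
python3 -m inch '[{"linear":[0,0,0],"yaw":0},{"linear":[0,0,0],"yaw":0},{"linear":[0,0,0],"yaw":0},{"linear":[0,0,0],"yaw":0}]' 0 20
python3 -m inch '[{"linear":[0,0,0],"yaw":0},{"linear":[0,0,0],"yaw":0},{"linear":[0,0,0],"yaw":0},{"linear":[0,0,0],"yaw":0},{"linear":[0,0,0],"yaw":0},{"linear":[0,0,0],"yaw":0},{"linear":[0,0,0],"yaw":0},{"linear":[0,0,0],"yaw":0}]' 1 20
python3 -m inch '[{"linear":[0,0,-0.03],"yaw":0},{"linear":[0,0,-0.06],"yaw":0},{"linear":[0,0,-0.1],"yaw":0},{"linear":[0,0,-0.12],"yaw":0},{"linear":[0,0,-0.12],"yaw":0},{"linear":[0,0,-0.1],"yaw":0},{"linear":[0,0,-0.06],"yaw":0},{"linear":[0,0,-0.02],"yaw":0},{"linear":[0,0,0],"yaw":0},{"linear":[0,0,0],"yaw":0}]'
python3 - <<'E'
from h import *
s,c=wrist("w3");W=cloud(c)
from plant import camera
c=camera("scene");cv2.imwrite("pics/s2.png",c["color"][:,:,::-1]);V=cloud(c);np.savez("pics/s2.npz",**c)
m=(W[...,2]>.224)&(W[...,2]<.245);print(m.sum(),np.percentile(W[m],[5,50,95],axis=0).round(3).tolist())
x,y,z=V[...,0],V[...,1],V[...,2];near=np.hypot(x-.553,y+.179)<.06
for a,b in[(.01,.1),(.214,.226),(.228,.24)]:
    m=near&(z>a)&(z<b);print(a,m.sum(),np.percentile(V[m],[2,50,98],axis=0).round(3).tolist() if m.any() else 0)
# door outer hinge line: door top from top0
W=cloud(dict(np.load("pics/top0.npz")));x,y,z=[W[...,i] for i in range(3)]
m=(z>.235)&(z<.262)&(x>.44)&(x<.6)&(y>.0)&(y<.32);u=np.mgrid[0:480,0:640][1];m&=u>155;m[262:]=0
p=W[m][:,:2];r=cv2.minAreaRect(p.astype(np.float32));print(r,cv2.boxPoints(r).round(3).tolist())
m=(z>.24)&(z<.262)&(y>.29)&(u>30)&(u<155);r=cv2.minAreaRect(W[m][:,:2].astype(np.float32));print('cup',r,cv2.boxPoints(r).round(3).tolist())
E
```

```text
clock: 11.33
tcp_pos: [0.5537, -0.1794, 0.18]
tool_rot: [2.522, 1.872, 0.001]
ft_force: [-1.1, -0.0, 4.1]
opening: 0.569
gripper_force: 63.6
clock: 12.0
tcp_pos: [0.5534, -0.1792, 0.1793]
tool_rot: [-2.523, -1.872, 0.0]
ft_force: [1.0, 0.3, 0.2]
opening: 0.995
gripper_force: 0.0
clock: 12.83
tcp_pos: [0.553, -0.179, 0.3303]
tool_rot: [-2.521, -1.871, 0.002]
ft_force: [-1.1, 0.2, -0.3]
opening: 0.998
gripper_force: 0.0
333 [[0.547, -0.186, 0.226], [0.553, -0.179, 0.231], [0.559, -0.173, 0.232]]
0.01 906 [[0.558, -0.214, 0.012], [0.582, -0.184, 0.057], [0.588, -0.149, 0.098]]
0.214 355 [[0.536, -0.232, 0.214], [0.56, -0.185, 0.22], [0.578, -0.149, 0.224]]
0.228 45 [[0.545, -0.188, 0.229], [0.556, -0.181, 0.232], [0.561, -0.174, 0.235]]
((0.4966460168361664, 0.15314461290836334), (0.05651583522558212, 0.26895013451576233), 16.06608772277832) [[0.4320000112056732, 0.2750000059604645], [0.5070000290870667, 0.01600000075995922], [0.5609999895095825, 0.03200000151991844], [0.4869999885559082, 0.28999999165534973]]
cup ((0.5947020053863525, 0.4325399100780487), (0.27099665999412537, 0.24401520192623138), 4.621517658233643) [[0.44999998807907104, 0.5429999828338623], [0.4690000116825104, 0.30000001192092896], [0.7400000095367432, 0.32199999690055847], [0.7200000286102295, 0.5649999976158142]]
```

View pics/s2.png

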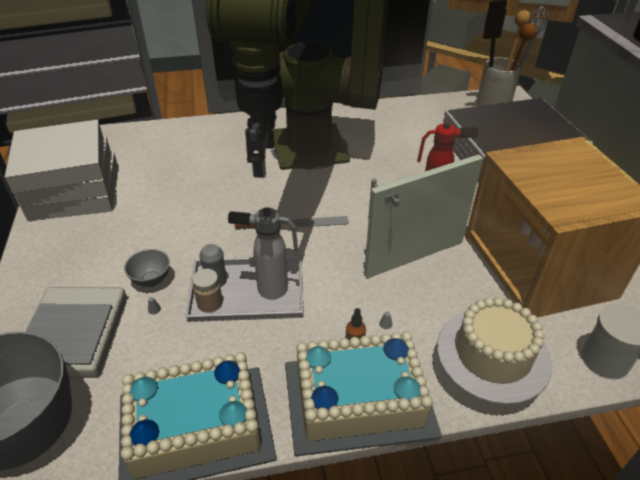

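The siphon stands upright in the free half at (270,255), axis at (0.553,-0.179), and the jar, shaker, nozzles, bottle and bowl look unmoved. From the measurements:
- **Hinge:** (0.471, 0.284).
- **Door direction:** -74° now, +4.6° when shut.
- **Push:** with shut fingers 185 mm from the hinge and TCP z = 0.20, so the gripper's body stays above the door top.

```bash
python3 -m inch '[{"linear":[0.04,-0.026,0],"yaw":0},{"linear":[0.08,-0.052,0],"yaw":0},{"linear":[0.1,-0.065,0],"yaw":0},{"linear":[0.1,-0.065,0],"yaw":0},{"linear":[0.1,-0.065,0],"yaw":0},{"linear":[0.1,-0.065,0],"yaw":0},{"linear":[0.1,-0.065,0],"yaw":0},{"linear":[0.1,-0.065,0],"yaw":0},{"linear":[0.1,-0.065,0],"yaw":0},{"linear":[0.1,-0.065,0],"yaw":0}]' 0 60
python3 -m inch '[{"linear":[0.028,-0.018,0],"yaw":0},{"linear":[0,0,0],"yaw":-0.0153},{"linear":[0,0,0],"yaw":-0.0153},{"linear":[0,0,0],"yaw":-0.0153},{"linear":[0,0,0],"yaw":-0.0153},{"linear":[0,0,0],"yaw":-0.0153},{"linear":[0,0,0],"yaw":-0.0153},{"linear":[0,0,0],"yaw":0}]'
python3 - <<'E'
from h import *
s,c=wrist("w4");print(s["tcp_pos"],c["tool"].round(3).tolist(),s["opening"],s["qpos"].round(2))
E
```

```text
clock: 13.77
tcp_pos: [0.4755, 0.086, 0.3306]
tool_rot: [-2.522, -1.871, 0.002]
ft_force: [0.8, 0.2, -0.6]
opening: 0.003
gripper_force: 0.0
clock: 14.43
tcp_pos: [0.4742, 0.0922, 0.3307]
tool_rot: [-1.884, -2.513, 0.002]
ft_force: [0.5, 0.1, 0.2]
opening: -0.0
gripper_force: 0.0
[0.47422027 0.09224053 0.33073444] [[-0.28, 0.96, -0.002, 0.474], [0.96, 0.28, -0.0, 0.092], [0.0, -0.002, -1.0, 0.331], [0.0, 0.0, 0.0, 1.0]] -0.00042431184864942355 [ 0.08 -0.3   1.88 -0.    1.56 -0.2 ]
```

View pics/w4.png

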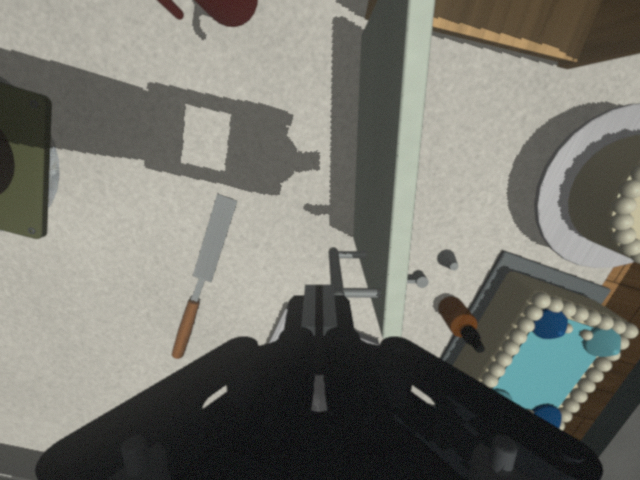

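```bash
python3 - <<'E'
from h import *
c=dict(np.load("pics/w4.npz"));W=cloud(c);T=np.linalg.inv(c["tool"]);P=W@T[:3,:3].T+T[:3,3]
for u,v in[(336,252),(334,275),(336,290),(345,293),(408,150),(400,250),(393,330),(420,20)]:
    w=np.nanmedian(P[v-1:v+2,u-1:u+2].reshape(-1,3),0);print(u,v,w.round(3),W[v,u].round(3))
E
```

```text
336 252 [-0.046  0.019  0.184] [0.505 0.054 0.147]
334 275 [-0.045  0.015  0.127] [nan nan nan]
336 290 [-0.045  0.015  0.098] [0.501 0.053 0.232]
345 293 [-0.05   0.023  0.101] [0.51  0.051 0.229]
408 150 [0.066 0.06  0.082] [0.513 0.172 0.248]
400 250 [-0.004  0.06   0.083] [0.533 0.105 0.248]
393 330 [-0.072  0.06   0.082] [0.552 0.04  0.248]
420 20 [0.141 0.06  0.083] [0.493 0.244 0.248]
```

The wrist view shows the door parallel to tool x, its top edge at (405,150)-(393,330). The handle at (336,270) is 45 mm behind the fingers in tool x, so the descent between hinge and handle is clear. The outer face is about 52 mm ahead in tool y.

```bash
python3 -m inch '[{"linear":[0,0,0.05],"yaw":0},{"linear":[0,0,0.09],"yaw":0},{"linear":[0,0,0.1],"yaw":0},{"linear":[0,0,0.1],"yaw":0},{"linear":[0,0,0.09],"yaw":0},{"linear":[0,0,0.06],"yaw":0},{"linear":[0,0,0.034],"yaw":0},{"linear":[0,0.05,0],"yaw":0},{"linear":[0,0.05,0],"yaw":0},{"linear":[0,0.03,0],"yaw":0}]'
python3 -m inch '[{"linear":[0,0.02,0],"yaw":0},{"linear":[-0.002,0.03,0],"yaw":-0.0056},{"linear":[-0.002,0.04,0],"yaw":-0.0083},{"linear":[-0.002,0.053,0],"yaw":-0.0111},{"linear":[-0.002,0.053,0],"yaw":-0.0111},{"linear":[-0.002,0.053,0],"yaw":-0.0111},{"linear":[-0.002,0.053,0],"yaw":-0.0111}]'
python3 - <<'E'
from h import *
s,c=wrist("w5");print(s["tcp_pos"],c["tool"].round(3).tolist(),s["qpos"].round(2))
W=cloud(c);T=np.linalg.inv(c["tool"]);P=W@T[:3,:3].T+T[:3,3]
m=(abs(W[...,2]-.248)<.004)&(P[...,1]<.12)&(P[...,1]>0)&(W[...,1]<.27);p=P[m];print(m.sum(),np.percentile(p,[2,50,98],axis=0).round(3).tolist(),np.polyfit(p[:,0],p[:,1],1).round(3))
E
```

```text
clock: 15.32
tcp_pos: [0.5065, 0.1015, 0.2004]
tool_rot: [-1.888, -2.511, -0.0]
ft_force: [-0.4, 0.5, 0.2]
opening: -0.0
gripper_force: 0.0
clock: 15.9
tcp_pos: [0.5763, 0.1295, 0.201]
tool_rot: [1.393, 2.815, -0.0]
ft_force: [-0.4, -1.1, -0.3]
opening: 0.003
gripper_force: 0.0
[0.57629089 0.12945045 0.20103514] [[-0.607, 0.795, 0.0, 0.576], [0.795, 0.607, -0.0, 0.129], [-0.0, 0.0, -1.0, 0.201], [0.0, 0.0, 0.0, 1.0]] [ 0.13  0.01  1.82 -0.    1.31 -0.52]
21347 [[0.005, 0.007, -0.049], [0.069, 0.033, -0.047], [0.11, 0.045, -0.044]] [-0.026  0.034]
```

```bash
python3 -m inch '[{"linear":[-0.002,0.053,0],"yaw":-0.0111},{"linear":[-0.002,0.053,0],"yaw":-0.0111},{"linear":[-0.002,0.053,0],"yaw":-0.0111},{"linear":[-0.002,0.053,0],"yaw":-0.0111},{"linear":[-0.002,0.053,0],"yaw":-0.0111},{"linear":[-0.002,0.053,0],"yaw":-0.0111},{"linear":[-0.002,0.053,0],"yaw":-0.0111},{"linear":[-0.002,0.053,0],"yaw":-0.0111},{"linear":[-0.002,0.053,0],"yaw":-0.0111},{"linear":[-0.002,0.053,0],"yaw":-0.0111}]'
python3 -m inch '[{"linear":[-0.002,0.04,0],"yaw":-0.0083},{"linear":[-0.002,0.03,0],"yaw":-0.0056},{"linear":[0,0.014,0],"yaw":-0.0028},{"linear":[0,0,0],"yaw":0}]'
python3 - <<'E'
from h import *
from plant import camera
s,c=wrist("w6");T=c["tool"];print(s["tcp_pos"],T.round(3).tolist())
H=np.array([.471,.284]);d=T[:2,3]-H;e=-T[:2,0];n=-T[:2,1];print('r',d@e,'off',d@n,'ang left deg',4.65-np.degrees(np.arctan2(e[1],e[0])))
c=camera("scene");cv2.imwrite("pics/s3.png",c["color"][:,:,::-1])
E
```

```text
clock: 16.78
tcp_pos: [0.654, 0.2334, 0.2009]
tool_rot: [0.349, 3.122, -0.0]
ft_force: [-0.8, 0.0, -0.3]
opening: -0.001
gripper_force: 0.0
clock: 17.12
tcp_pos: [0.6586, 0.2541, 0.2008]
tool_rot: [-0.188, -3.136, -0.0]
ft_force: [-0.1, 0.7, 0.1]
opening: 0.001
gripper_force: 0.0
[0.65862544 0.25407843 0.20077929] [[-0.993, 0.119, -0.0, 0.659], [0.119, 0.993, 0.0, 0.254], [0.0, 0.0, -1.0, 0.201], [0.0, 0.0, 0.0, 1.0]]
r 0.18985463541432213 off 0.007336444080584008 ang left deg 11.497999254758415
```

View pics/s3.png

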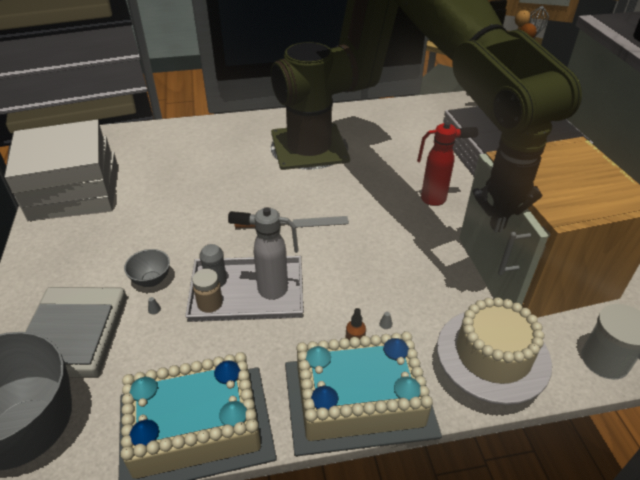

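The door is nearly shut at (505,240), with the handle at (515,250), and the siphon is upright in the tray at (270,255). I creep on in small steps, watching the force.

```bash
python3 -m inch '[{"linear":[0,0.016,0],"yaw":-0.0064},{"linear":[0,0.016,0],"yaw":-0.0064},{"linear":[0,0.016,0],"yaw":-0.0064},{"linear":[0,0.016,0],"yaw":-0.0064},{"linear":[0,0.012,0],"yaw":-0.0064},{"linear":[0,0,0],"yaw":0}]'
python3 -m inch '[{"linear":[0,0.008,0],"yaw":0},{"linear":[0,0.008,0],"yaw":0},{"linear":[0,0.008,0],"yaw":0},{"linear":[0,0,0],"yaw":0}]'
```

```text
clock: 17.72
tcp_pos: [0.6615, 0.2692, 0.2035]
tool_rot: [-0.125, 3.135, -0.007]
ft_force: [1.7, -8.7, 6.4]
opening: -0.0
gripper_force: 4.7
clock: 18.05
tcp_pos: [0.661, 0.276, 0.2034]
tool_rot: [-0.125, 3.134, -0.005]
ft_force: [2.2, -8.5, 5.9]
opening: -0.003
gripper_force: 4.5
```

```bash
python3 -m inch '[{"linear":[0,0.008,0],"yaw":0},{"linear":[0,0.008,0],"yaw":0},{"linear":[0,0,0],"yaw":0}]'
python3 -m inch '[{"linear":[0,0.006,0],"yaw":0},{"linear":[0,0.006,0],"yaw":0},{"linear":[0,0,0],"yaw":0}]'
```

```text
clock: 18.3
tcp_pos: [0.661, 0.277, 0.204]
tool_rot: [-0.123, 3.135, -0.013]
ft_force: [1.7, -16.6, 9.4]
opening: -0.003
gripper_force: 8.2
clock: 18.55
tcp_pos: [0.6612, 0.2785, 0.2047]
tool_rot: [-0.122, 3.134, -0.017]
ft_force: [0.2, -22.3, 10.9]
opening: 0.002
gripper_force: 10.4
```

The force has stiffened well past the catch's 7 N, so the door is against its stop. I back off and check.

```bash
python3 -m inch '[{"linear":[0,-0.02,0],"yaw":0},{"linear":[0,-0.04,0],"yaw":0},{"linear":[0,-0.06,0],"yaw":0},{"linear":[0,-0.06,0],"yaw":0},{"linear":[0,-0.06,0],"yaw":0},{"linear":[0,0,-0.08],"yaw":0},{"linear":[0,0,-0.08],"yaw":0},{"linear":[0,-0.1,-0.08],"yaw":0},{"linear":[0,-0.1,-0.08],"yaw":0},{"linear":[0,-0.1,-0.08],"yaw":0}]'
python3 -m inch '[{"linear":[0,-0.1,0],"yaw":0},{"linear":[0,-0.1,0],"yaw":0},{"linear":[0,-0.1,0],"yaw":0},{"linear":[0,-0.06,0],"yaw":0},{"linear":[0,0,0],"yaw":0},{"linear":[0,0,0],"yaw":0}]'
python3 - <<'E'
from h import *
s,c=wrist("w7");W=cloud(c);x,y,z=[W[...,i] for i in range(3)]
# front edges (min y) of door top and cupboard top by x
for a in np.arange(.48,.75,.03):
    m=(abs(x-a)<.004)&(z>.235)&(z<.258)&(y<.5)
    if m.sum()>5:
        d=m&(z<.2485);print(round(a,2),m.sum(),np.percentile(y[m],1).round(4),(.284+.081*(a-.471)).round(4))
from plant import camera
c=camera("top");W=cloud(c);cv2.imwrite("pics/t2.png",np.hstack([cv2.resize(c["color"][100:280,20:220,::-1],(400,360)),cv2.resize(s and dict(np.load("pics/w7.npz"))["color"][:,:,::-1],(400,360))]))
E
```

```text
clock: 19.38
tcp_pos: [0.6691, 0.1493, 0.3009]
tool_rot: [0.129, -3.138, 0.0]
ft_force: [0.7, -0.9, 0.2]
opening: 0.0
gripper_force: 0.0
clock: 19.88
tcp_pos: [0.6767, 0.0603, 0.3002]
tool_rot: [0.125, -3.138, -0.001]
ft_force: [0.1, 0.3, 0.7]
opening: 0.001
gripper_force: 0.0
0.72 11 0.267 0.3042
```

View pics/t2.png

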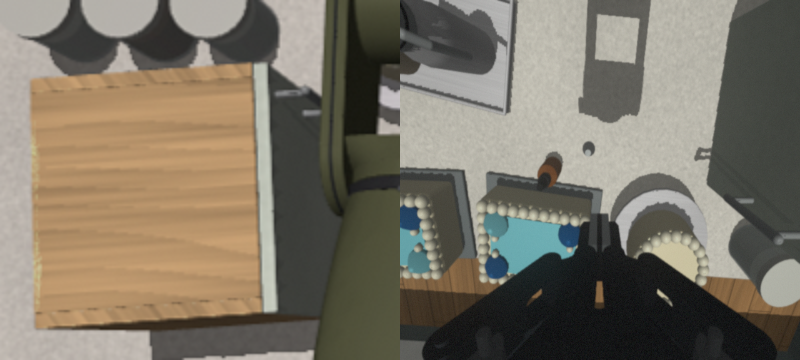

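The top crop (left) shows the white door as an even strip along the cupboard front from (260,65) to (270,310), with no gap at the free end. I check that in numbers, along with the bystanders.

```bash
python3 - <<'E'
from h import *
from plant import camera
c=camera("top");W=cloud(c);x,y,z=[W[...,i] for i in range(3)];W0=cloud(dict(np.load("pics/top0.npz")))
col=c["color"].astype(int);wh=(col[...,0]-col[...,2]<15)&(abs(z-.249)<.008)&(y>.25)&(y<.36)
for a in np.arange(.49,.74,.04):
    m=wh&(abs(x-a)<.01);print(round(a,2),m.sum(),np.percentile(y[m],[3,97]).round(4) if m.any() else 0)
p=W[wh];r=np.polyfit(p[:,0],p[:,1],1);w=~wh&(abs(z-.25)<.008)&(y>.3)&(x<.76);q=cv2.minAreaRect(W[w][:,:2].astype(np.float32));print('door angle',np.arctan(r[0]),'cup',np.radians(q[2]))
s,V=None,cloud(camera("scene"));S0=cloud(dict(np.load("pics/scene0.npz")))
for n,cx,cy in[("jar",.572,-.315),("shaker",.509,-.299),("bottle",.71,-.041),("noz0",.686,.034),("noz1",.558,-.433),("bowl",.47,-.455)]:
    o=[]
    for A in(S0,V):
        m=(np.hypot(A[...,0]-cx,A[...,1]-cy)<(.06 if n=="bowl" else .035))&(A[...,2]>.026)&(A[...,2]<.15);o.append(A[m].mean(0).round(3).tolist() if m.any() else None)
    print(n,o)
m=(np.hypot(V[...,0]-.553,V[...,1]+.179)<.06)&(V[...,2]>.224);print(np.median(V[m],0))
E
```

```text
0.49 79 [0.2877 0.3038]
0.53 82 [0.2906 0.3074]
0.57 90 [0.2937 0.3112]
0.61 80 [0.2969 0.3137]
0.65 85 [0.2998 0.3162]
0.69 83 [0.3033 0.3206]
0.73 76 [0.306  0.3234]
door angle 0.0755025784360629 cup 0.07830723915279685
jar [[0.583, -0.319, 0.068], [0.582, -0.319, 0.068]]
shaker [[0.518, -0.3, 0.083], [0.518, -0.3, 0.082]]
bottle [[0.737, -0.042, 0.077], [0.737, -0.042, 0.077]]
noz0 [[0.696, 0.038, 0.032], [0.696, 0.038, 0.032]]
noz1 [[0.565, -0.438, 0.032], [0.565, -0.438, 0.032]]
bowl [[0.464, -0.449, 0.041], [0.464, -0.45, 0.041]]
[ 0.55604533 -0.18118271  0.23072834]
```

Door and cupboard agree within 0.003 rad, so the door is shut. The siphon is upright and nothing else has moved.

```bash
python3 -c "
from plant import *
print(finish_job())"
```

```text
the job is handed in; nothing more can be done
None
```

The siphon stands upright in the free half of the tray, the cupboard door measures shut and stayed shut after I backed off, the bystanders have not moved, and the job was handed in at about 20 s.

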